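# Straightedge against the sanded block

### The job

Lay the loose steel straightedge flat on the bench, flush along the bare long face of the clamped aluminium block, and with its end up against the fixture's end stop, so that the sanded face can be checked for straightness. Leave it lying there, and leave the other things on the bench where they are.

Things in the scene. Friction and masses are not known exactly. Their poses are not given: they have to be found in the camera images.
- fixture: Fixed to the bench: bare aluminium block 60 (x) x 160 (y) x 35 mm high, on the bench top, held from behind by two dark strap clamps (to 52 mm high, over its +x half and behind) on a flat L-shaped steel plate 10 mm thick that also carries the end stop past the block's +y end. Origin: middle of the block's underside, at bench height; z up, y along the block's length.
- block_face (a point): Middle of the bare upright long face to lay against, which looks to the fixture's -x (towards the robot). Face 160 mm long (y), 35 mm high; in the fixture's frame the point is at x -30, y 0, z 17.5 mm. Axes as the fixture's.
- stop_face (a point): Middle of the end stop's flat face, which looks to the fixture's -y; 44 mm wide (x), 30 mm high. In the fixture's frame the point is at x -56, y 110, z 15 mm; the steel stop block reaches from there to y 140 mm. Axes as the fixture's.
- straightedge_center (a point): Centre of the loose steel straightedge: plain flat bar 36 (x) x 220 (y) x 15 mm high, round recesses along its top, about 0.65 kg, flat on the bench on the robot's side of the block, askew. Point 7.5 mm above the bench; y along the bar, z up. Slides at a push of about 2.5 to 6 N. The bench towards the block, on the robot's side and past its -y end is free.
- tape_roll: Bystander, leave alone: roll of brown tape, ring 90 mm across, 24 mm high, beyond one end of the fixture. Origin at its underside centre.
- slug_a: Bystander, leave alone: steel slug, upright cylinder 22 mm across, 16 mm high, beyond the end stop. Origin at its underside centre.
- slug_b: Bystander, leave alone: second steel slug, same size, beyond the end stop. Origin at its underside centre.
- disc: Bystander, leave alone: flat aluminium disc 60 mm across, 5 mm thick, with a 12 mm hole, beyond one end of the fixture. Origin at its underside centre.
- sanding_block: Bystander, leave alone: cork sanding block 65 x 110 x 35 mm, at the left. Origin at its underside centre.
- brush: Bystander, leave alone: hand brush lying at the right. Origin at its underside.
- straightedge: The same bar; origin at the middle of its underside, axes as at its centre.

How it is judged:
By the outcome, as a careful person would: the job done as asked, in the order asked, and still so for the second after the job is handed in, with the robot touching nothing.
It also fails if it takes over 48 s, if anything falls off the work surface, if the arm or the gripper's body presses on something with over 40 N, if the wrist force passes 120 N, or if a joint passes its speed limit or range.

### The arm

A 6-joint arm with a two-finger parallel gripper is mounted at the origin on the work surface. World frame = base frame: x ahead of the robot, y to its left, z up, the work surface at z = 0. Lengths are in mm, angles in rad, forces in N, time in s.
With the tool pointing down it reaches from about 275 to 750 mm from the base axis. Payload 10.2 kg.
Tool frame: the origin (TCP) lies between the finger pads; the fingertips stand 17 mm ahead of it and the grasp point (between the pads) lies 2 mm behind it; z points along the fingers, y is the line along which they close (so a half turn about z gives the same grasp; the last joint's range is limited). The gripper opens to 85 mm and grips with 20 to 120 N. Pads are 22 mm wide; open, the fingers measure 114 mm over their backs; the gripper's body (76 mm by 85 mm) begins 54 mm behind the grasp point. The pads swing forward as they close: fully open they stand 13 mm farther back than shut.
Start: joints at [-1.504, 0.313, 1.498, -0, 1.331, -0.223], TCP at [150.011, -503.118, 248.294] pointing down, gripper open.
Joint ranges: [-2.94, 2.94], [-0.97, 2.17], [0.19, 2.56], [-1.23, 4.37], [0.02, 3.11], [-2.88, 2.88]. Speed limits (rad/s): [2.39, 2.39, 3.01, 3.14, 3.14, 3.14].

### API

Orientations are given as a unit quaternion [w, x, y, z].
In Python, from rig import * gives the robot as it stands.
- The arm moves only by the tool step_arm, never from a script. Its argument "commands" is text: rows parted by semicolons, each of 7 numbers parted by spaces: the opening, from 0 (shut) to 1 (fully open), then the shift along the tool's x, y, z in cm, then the turn, a rotation vector about the tool's x, y, z in rad. In form: hand x y z rx ry rz; .... A call has 1 to 20 rows; each row is the pose to reach, as a shift and turn from the pose commanded when the call began, along the tool's axes at that moment; what a row does not reach only later rows make up. A row lasts 1/12 s, in which the tool goes at most 41.7 mm and 7.16 degrees, less where a joint would pass 70% of its speed; a pose out of reach is approached as far as the arm can. A call with a gripper value outside its range is refused whole. The fingers move at their own pace and stop on an object; "newtons" is the grip in N (left out, the last holds). Time passes only in rows, so rows that repeat a pose let the fingers close. It gives the time, the measured TCP pose, the force, the opening and the grip force at its end, in the units of the state.
- sense(): the state, without advancing time (a new reading comes with each control period).
- capture(name): name is "side" or "top" or "wrist"; returns the picture (480x640x3 uint8, red, green, blue); there is no depth.
- camera_model(name): a dict with "mtx" (3x3 intrinsics, pixels), "eye" and "rotation" of the camera in the world. Camera axes: x right, y down, z forward; pixel columns grow to the right and rows downward; lengths in mm; the calibration is good to about 2 mm. The wrist camera is an equidistant fisheye: a pixel r from the principal point sees the ray r / f radians off the axis. A picture is of the moment at which its call begins: read the wrist's pose just before it. camera_model takes no time and is no camera call; for the wrist camera it gives the pose at the moment of the call.
- finish_job(): hands the job in; it is judged then, once.
Trained networks look in the newest picture that a camera, given by its name, has taken for a name from the list of things; names that differ only in an ending like _2 or _b are one class to them, and where a whole thing is asked for, a point or a joint stands for the part that bears it (a point fixed in the world has none). Each returns a list of dicts, best first, with "score" (0 to 1); they miss things now and then, are a little off and sometimes report something else, mostly with a low value. They report only what shows in the picture. A call takes as long as a camera call.
- search_frame(camera, label): "rect" ([centre column, centre row, width, height] in pixels, round what is visible of it).
- trace(camera, label): "mask" (480x640 bool, what is visible of it) and "rect" ([centre column, centre row, width, height] in pixels, round what is visible of it).
- spot_point(camera, label): "xy" ([column, row] in pixels: a listed point, or the origin of a listed thing).
The state is a dict: "time_s": time; "joints": joint angles; "dq": joint speeds; "tau": joint torques, N m; "eef_pos": TCP position; "ee_rot": TCP orientation; "force": force on the tool from outside, world axes, zero at the start; "wrist_torque": the same for the moment, N m; "grip_width": opening from 0.0 (shut) to 1.0 (fully open); "grip_force": force on a finger pad.
Only numpy, scipy, OpenCV 4.12 (cv2) and the standard library are available. Lean on these libraries where they do the work, as an engineer would, in place of code of your own. Each camera call takes 0.05 s, during which the arm holds its last target. There are 200 camera calls.

## Working session

There is one attempt and no reset: what is moved stays moved. The work goes in short steps, Python scripts to look and compute and a tool call to move; the robot and the scene stay as the last step left them, time stands still between calls to the robot, and variables do not carry over. Pictures are saved under pics/ and viewed, at most 10 in all, crops included, and the job is handed in when it is done.

Besides the shell and the picture viewer there is one more tool, called after "Call:" in YAML: its name, and indented under it one key for each argument. step_arm: Moves the arm, as the interface text tells. Its arguments: {"type":"object","properties":{"commands":{"type":"string"},"newtons":{"type":"number"}},"required":["commands"]}

```bash
ls; mkdir -p pics
cat > h.py <<'E'
from rig import *
import numpy as np, cv2
from scipy.spatial.transform import Rotation as R
def ray(cam,px):
    m=camera_model(cam);K=np.array(m["mtx"]);
    x=(px[0]-K[0,2])/K[0,0];y=(px[1]-K[1,2])/K[1,1]
    if cam=="wrist":
        r=np.hypot(x,y);d=np.array([x/r*np.sin(r),y/r*np.sin(r),np.cos(r)]) if r>0 else np.array([0,0,1.])
    else: d=np.array([x,y,1.])
    return np.array(m["eye"]),np.array(m["rotation"])@d
def at(cam,px,z):
    e,d=ray(cam,px);return e+d*(z-e[2])/d[2]
def pose():
    s=sense();return np.array(s["eef_pos"]),R.from_quat(np.array(s["ee_rot"])[[1,2,3,0]])
E
python3 - <<'E'
from h import *
im=capture("top");cv2.imwrite("pics/top0.png",im[:,:,::-1])
for l,z in [("block_face",17.5),("stop_face",15),("straightedge_center",15),("fixture",0),("straightedge",0)]:
    for r in spot_point("top",l)[:2]: print(l,r["score"],r["xy"],at("top",r["xy"],z).round(1))
m=trace("top","straightedge")
for r in m[:2]:
    c=max(cv2.findContours(r["mask"].astype(np.uint8),0,1)[0],key=cv2.contourArea)
    b=cv2.boxPoints(cv2.minAreaRect(c)); print(r["score"],r["rect"]);print(np.array([at("top",p,15)for p in b]).round(1))
m=camera_model("top");print(m);print(pose()[1].as_matrix().round(3))
E
```

```text
picsTraceback (most recent call last):
  File "<stdin>", line 4, in <module>
  File "h.py", line 12, in at
    e,d=ray(cam,px);return e+d*(z-e[2])/d[2]
        ~~~^^^^^^^^
  File "h.py", line 10, in ray
    return np.array(m["eye"]),np.array(m["rotation"])@d
                              ~~~~~~~~~~~~~~~~~~~~~~~^~
ValueError: matmul: Input operand 1 has a mismatch in its core dimension 0, with gufunc signature (n?,k),(k,m?)->(n?,m?) (size 3 is different from 4)
```

View pics/top0.png

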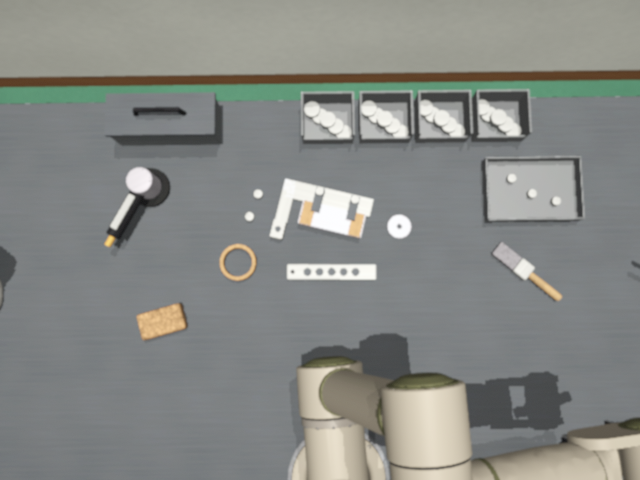

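The top view shows the bar at about (332,271), running along the image row. The fixture is above it at about (330,208), turned roughly 12°. Its end stop is at lower left, near (277,230), and the tape roll is at (238,262). "rotation" is a quaternion, so I'll fix the helper.

```bash
sed -i 's/np.array(m\["rotation"\])@d/R.from_quat(np.array(m["rotation"])[[1,2,3,0]]).as_matrix()@d/' h.py
python3 - <<'E'
from h import *
im=capture("top")
for l,z in [("block_face",17.5),("stop_face",15),("straightedge_center",15),("fixture",0),("straightedge",0),("tape_roll",0)]:
    for r in spot_point("top",l)[:2]: print(l,r["score"],r["xy"],at("top",r["xy"],z).round(1))
m=trace("top","straightedge")
for r in m[:2]:
    c=max(cv2.findContours(r["mask"].astype(np.uint8),0,1)[0],key=cv2.contourArea)
    b=cv2.boxPoints(cv2.minAreaRect(c)); print(r["score"],r["rect"]);print(np.array([at("top",p,15)for p in b]).round(1))
print(camera_model("top"));print(pose()[1].as_matrix().round(3))
x=cv2.resize(im[170:290,220:420],(800,480),interpolation=cv2.INTER_CUBIC);cv2.imwrite("pics/top1.png",x[:,:,::-1])
im=capture("wrist");cv2.imwrite("pics/w0.png",im[:,:,::-1]);print(camera_model("wrist"))
E
```

```text
block_face 0.64 [331.3, 232.0] [594.7   9.5  17.5]
stop_face 0.73 [285.0, 230.8] [599.7 125.8  15. ]
stop_face 0.27 [248.3, 213.6] [644.8 218.1  15. ]
straightedge_center 0.69 [330.7, 268.0] [504.5  12.3  15. ]
fixture 0.98 [326.8, 217.6] [634.1  20.4   0. ]
straightedge 0.71 [333.9, 272.3] [494.6   4.4   0. ]
tape_roll 0.87 [238.8, 264.8] [516.9 243.8   0. ]
tape_roll 0.58 [330.5, 268.7] [503.8  12.8   0. ]
0.92 [332.8, 271.9, 88.0, 20.8]
[[518.6 121.2  15. ]
 [515.5 -98.5  15. ]
 [475.6 -97.6  15. ]
 [478.7 121.4  15. ]]
{'mtx': array([[589.43539254,   0.        , 331.71560661],
       [  0.        , 589.43539254, 237.77684794],
       [  0.        ,   0.        ,   1.        ]]), 'eye': array([ 406.83578029,   14.26911626, 1484.00243402]), 'rotation': array([ 0.04052519, -0.70084158,  0.71088896, -0.04261079])}
[[ 0.958  0.286  0.   ]
 [ 0.286 -0.958  0.   ]
 [ 0.    -0.    -1.   ]]
{'mtx': array([[371.64829954,   0.        , 320.35797546],
       [  0.        , 371.64829954, 246.02782415],
       [  0.        ,   0.        ,   1.        ]]), 'eye': array([ 216.0036411 , -483.73054246,  373.56654698]), 'rotation': array([ 0.11079376,  0.79370632, -0.59237931, -0.082715  ])}
```

View pics/top1.png

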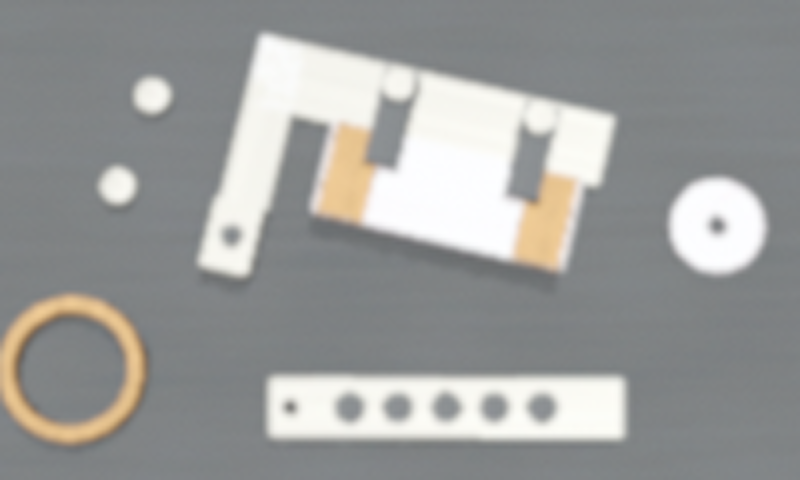

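Call:
step_arm:
  commands: "1 50.9 -34.2 8.8 0 0 -1.267; 1 50.9 -34.2 8.8 0 0 -1.267; 1 50.9 -34.2 8.8 0 0 -1.267; 1 50.9 -34.2 8.8 0 0 -1.267; 1 50.9 -34.2 8.8 0 0 -1.267; 1 50.9 -34.2 8.8 0 0 -1.267; 1 50.9 -34.2 8.8 0 0 -1.267; 1 50.9 -34.2 8.8 0 0 -1.267; 1 50.9 -34.2 8.8 0 0 -1.267; 1 50.9 -34.2 8.8 0 0 -1.267; 1 50.9 -34.2 8.8 0 0 -1.267; 1 50.9 -34.2 8.8 0 0 -1.267; 1 50.9 -34.2 8.8 0 0 -1.267; 1 50.9 -34.2 8.8 0 0 -1.267; 1 50.9 -34.2 8.8 0 0 -1.267; 1 50.9 -34.2 8.8 0 0 -1.267; 1 50.9 -34.2 8.8 0 0 -1.267; 1 50.9 -34.2 8.8 0 0 -1.267; 1 50.9 -34.2 8.8 0 0 -1.267"

```text
time_s: 2.13
eef_pos: [539.7, -30.8, 160.5]
ee_rot: [0.0, 0.712, 0.702, -0.0]
force: [-0.9, -0.6, 0.7]
grip_width: 1.002
grip_force: 0.0
```

Run:
```python
from h import *
im=capture("wrist");cv2.imwrite("pics/w1.png",im[:,:,::-1])
for l,z in [("block_face",17.5),("stop_face",15),("straightedge_center",15),("fixture",0)]:
    for r in spot_point("wrist",l)[:2]: print(l,r["score"],r["xy"],at("wrist",r["xy"],z).round(1))
p,q=pose();print(p,q.as_matrix().round(3),sense()["force"],camera_model("wrist"))
```

```text
block_face 0.68 [400.9, 174.0] [598.8  15.4  17.5]
stop_face 0.74 [400.7, 26.8] [600.8 127.3  15. ]
straightedge_center 0.55 [263.8, 180.5] [498.4  11.9  15. ]
fixture 0.67 [434.1, 179.4] [630.1  10.5   0. ]
[539.90207998 -30.53322347 160.55912088] [[ 0.015  1.     0.   ]
 [ 1.    -0.015 -0.   ]
 [-0.     0.    -1.   ]] [-0.05642855  0.26547876 -0.92187689] {'mtx': array([[371.64829954,   0.        , 320.35797546],
       [  0.        , 371.64829954, 246.02782415],
       [  0.        ,   0.        ,   1.        ]]), 'eye': array([540.66623223,  38.20765834, 285.83016727]), 'rotation': array([ 0.13784814,  0.99041939, -0.00804993, -0.00158845])}
```

View pics/w1.png

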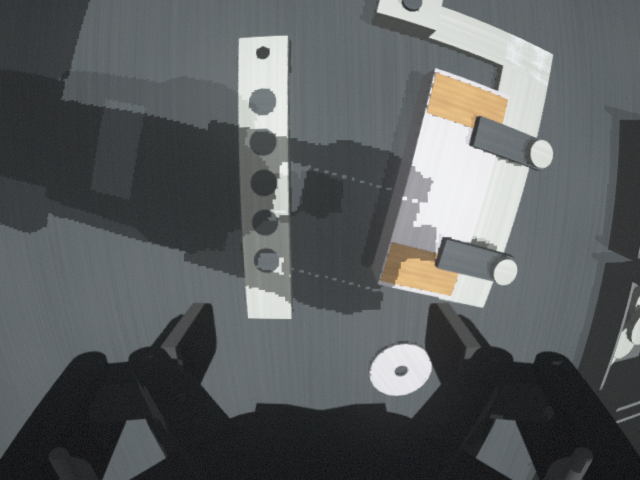

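The wrist view shows the bar from (263,37) to (269,318). The block's front top edge runs from (435,70) to (379,283), and the end stop's face is near (375,13)–(430,30). I'll turn these into bench positions.

Run:
```python
from h import *
f=lambda p,z:at("wrist",p,z)[:2].round(1)
print("block top edge",f((435,70),35),f((379,283),35))
print("bar corners",[f(p,15) for p in [(239,38),(288,36),(291,318),(247,318)]])
print("stop",f((376,14),30),f((428,28),30))
g=lambda p,z:at("top",p,z)[:2].round(1)
c=lambda x,y:(x/4+220-.4,y/4+170-.4)
print("TOP edge",g(c(312,212),35),g(c(562,270),35),"bar",[g(c(*p),15) for p in [(268,376),(626,376),(626,439),(268,439)]],"stop",g(c(250,278),30),g(c(268,208),30),"tape",[g(c(*p),24) for p in[(147,370),(72,445)]])
im=cv2.imread("pics/w1.png")
cv2.imwrite("pics/w1c.png",cv2.resize(im[0:110,350:510],(800,550),interpolation=cv2.INTER_CUBIC))
```

```text
block top edge [619.7  90.9] [581.6 -61.7]
bar corners [array([482.2, 120.5]), array([518.4, 119.4]), array([514.3, -99.2]), array([477.7, -99.3])]
stop [580.4 131.5] [617.4 123.4]
TOP edge [617.2  92.9] [578.7 -61.5] bar [array([517.1, 122.2]), array([ 513.9, -101.2]), array([ 474.7, -100.3]), array([477.8, 122.4])] stop [577.1 132. ] [620.8 120.6] tape [array([521.2, 196.6]), array([475.4, 242.9])]
```

View pics/w1c.png

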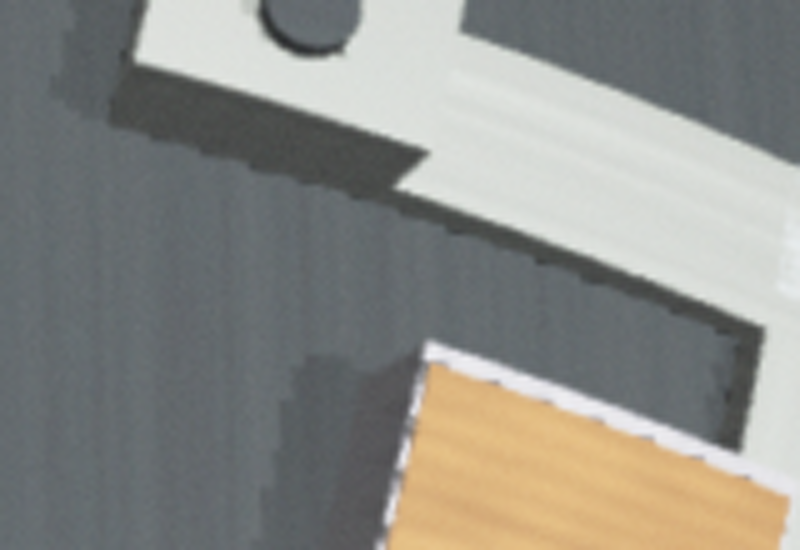

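Call:
step_arm:
  commands: "0.8 4 -4.3 4 0 0 0; 0.8 4 -4.3 8 0 0 0; 0.8 4 -4.3 11 0 0 0; 0.8 4 -4.3 13 0 0 0; 0.8 4 -4.3 14.2 0 0 0; 0.8 4 -4.3 14.2 0 0 0; 0.8 4 -4.3 14.2 0 0 0; 0.3 4 -4.3 14.2 0 0 0; 0.3 4 -4.3 14.2 0 0 0; 0.3 4 -4.3 14.2 0 0 0; 0.3 4 -4.3 14.2 0 0 0; 0.3 4 -4.3 14.2 0 0 0; 0.3 4 -4.3 14.2 0 0 0; 0.3 4 -4.3 14.2 0 0 0; 0.3 4 -4.3 14.2 0 0 0"
  newtons: 40

```text
time_s: 3.63
eef_pos: [498.4, 10.4, 19.6]
ee_rot: [0.001, 0.712, 0.702, 0.001]
force: [-1.0, -0.6, 6.5]
grip_width: 0.408
grip_force: 40.5
```

Call:
step_arm:
  commands: "0.3 0 0 -0.8 0 0 0; 0.3 0 0 -0.8 0 0 0; 0.3 0.4 1.8 -0.8 0 0 0.08; 0.3 0.8 3.6 -0.8 0 0 0.16; 0.3 1.2 5.3 -0.8 0 0 0.227; 0.3 1.2 5.3 -0.8 0 0 0.227; 0.3 1.2 5.3 -0.8 0 0 0.227; 0.3 1.2 5.3 -0.4 0 0 0.227; 0.3 1.2 5.3 0 0 0 0.227; 0.3 1.2 5.3 0 0 0 0.227; 0.3 1.2 5.3 0 0 0 0.227"

```text
time_s: 4.55
eef_pos: [550.0, 21.9, 19.5]
ee_rot: [-0.0, 0.787, 0.617, -0.0]
force: [-7.5, 0.3, 12.4]
grip_width: 0.407
grip_force: 45.2
```

Run:
```python
from h import *
im=capture("wrist");cv2.imwrite("pics/w2.png",im[:,:,::-1])
p,q=pose();print(p,q.as_matrix().round(3),sense()["force"])
```

```text
[550.01644407  21.89536784  19.51850401] [[ 0.238  0.971 -0.001]
 [ 0.971 -0.238  0.   ]
 [-0.    -0.001 -1.   ]] [-7.08903383  0.75872275 12.19060696]
```

View pics/w2.png

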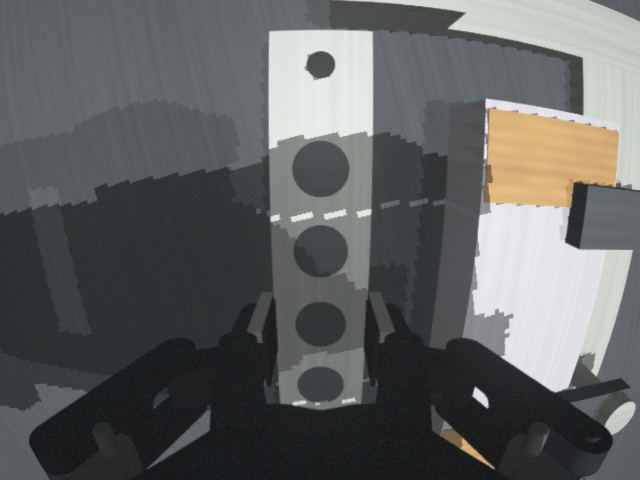

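Call:
step_arm:
  commands: "0.58 0 0 0 0 0 0; 0.58 0 0 0 0 0 0; 0.58 0 0 0 0 0 0; 0.58 0 0 -3 0 0 0; 0.2 0 0 -5 0 0 0; 0 0 -3 -5 0 0 0; 0 0 -4.6 -5 0 0 0; 0 0 -4.6 -5 0 0 0; 0 0 -4.6 -3 0 0 0; 0 0 -4.6 -0.3 0 0 0; 0 0 -4.6 -0.3 0 0 0; 0 0 -4.6 -0.3 0 0 0"
  newtons: 40

```text
time_s: 5.6
eef_pos: [506.1, 32.8, 21.0]
ee_rot: [-0.001, 0.787, 0.617, -0.001]
force: [-0.0, -0.1, -0.3]
grip_width: 0.004
grip_force: 0.0
```

Call:
step_arm:
  commands: "0 0 0.5 0 0 0 0; 0 0 1 0 0 0 0; 0 0 1.4 0 0 0 0; 0 0 1.8 0 0 0 0; 0 0 2.2 0 0 0 0; 0 0 2.6 0 0 0 0; 0 0 2.6 0 0 0 0"

```text
time_s: 6.18
eef_pos: [531.0, 26.9, 22.1]
ee_rot: [-0.001, 0.787, 0.617, -0.001]
force: [-7.4, 1.9, 9.9]
grip_width: -0.0
grip_force: 5.3
```

Run:
```python
from h import *
im=capture("wrist");cv2.imwrite("pics/w3.png",im[:,:,::-1])
p,q=pose();s=sense();print(p,s["force"],s["wrist_torque"])
```

```text
[531.0167814   26.9325666   22.09111781] [-7.40194816  2.20832264  8.36156268] [ 0.27001346  1.08669236 -0.01529928]
```

View pics/w3.png

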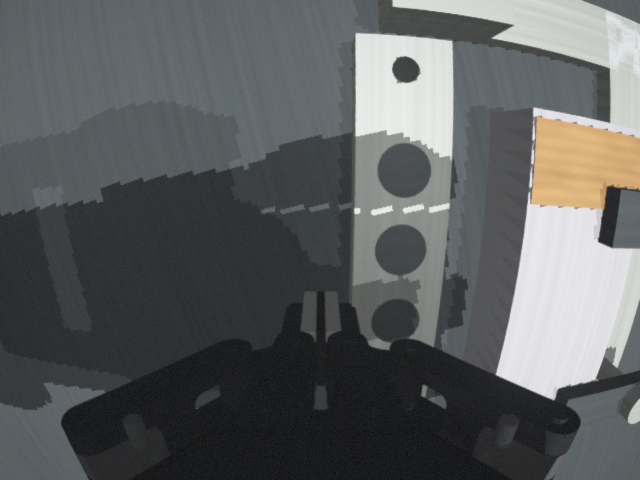

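Call:
step_arm:
  commands: "0 0 0.4 0 0 0 0; 0 0 0.8 0 0 0 0; 0 0 1.2 0 0 0 0; 0 0 1.4 0 0 0 0; 0 0 1.4 0 0 0 0"

```text
time_s: 6.65
eef_pos: [544.4, 23.7, 22.1]
ee_rot: [-0.001, 0.787, 0.617, -0.001]
force: [-8.7, 2.4, 9.6]
grip_width: -0.003
grip_force: 5.7
```

Run:
```python
from h import *
im=capture("wrist");cv2.imwrite("pics/w4.png",im[:,:,::-1])
p,q=pose();s=sense();print(p,s["force"],s["wrist_torque"])
```

```text
[544.43963231  23.65612776  22.12146499] [-8.030429    2.10944405  9.41491304] [0.30254961 1.2172485  0.04027444]
```

View pics/w4.png

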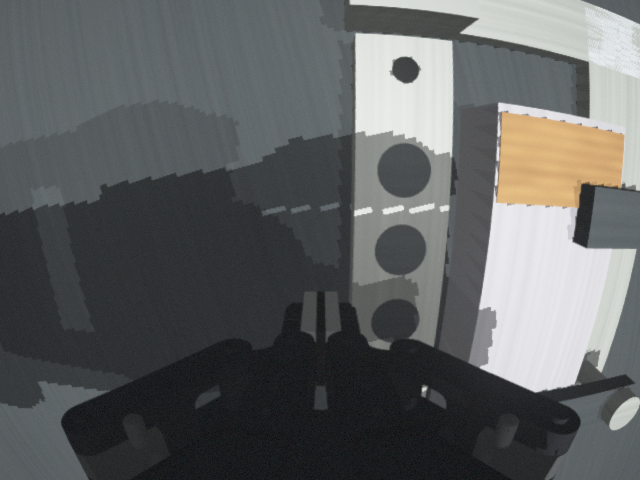

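Call:
step_arm:
  commands: "0 0 0.2 0 0 0 0; 0 0 0.4 0 0 0 0; 0 0 0.6 0 0 0 0; 0 0 0.6 0 0 0 0"

```text
time_s: 7.03
eef_pos: [550.1, 22.3, 22.1]
ee_rot: [-0.001, 0.787, 0.617, -0.001]
force: [-9.5, 1.9, 10.3]
grip_width: 0.001
grip_force: 6.1
```

Call:
step_arm:
  commands: "0 0 0.1 0 0 0 0; 0 0 0.2 0 0 0 0; 0 0 0.2 0 0 0 0"

```text
time_s: 7.28
eef_pos: [551.8, 21.9, 22.1]
ee_rot: [-0.001, 0.787, 0.617, -0.001]
force: [-10.2, 1.5, 10.5]
grip_width: -0.0
grip_force: 6.8
```

Call:
step_arm:
  commands: "0 0 0.1 0 0 0 0; 0 0 0.15 0 0 0 0; 0 0 0.15 0 0 0 0"

```text
time_s: 7.53
eef_pos: [552.3, 21.8, 22.0]
ee_rot: [-0.002, 0.787, 0.617, -0.002]
force: [-15.6, 2.9, 14.5]
grip_width: -0.001
grip_force: 9.9
```

Call:
step_arm:
  commands: "0 0 0.1 0 0 0 0; 0 0 0.15 0 0 0 0; 0 0 0.15 0 0 0 0; 0 0 0.15 0 0 0 0"

```text
time_s: 7.87
eef_pos: [552.8, 21.8, 22.0]
ee_rot: [-0.003, 0.787, 0.617, -0.003]
force: [-19.6, 4.6, 18.5]
grip_width: -0.002
grip_force: 13.0
```

Run:
```python
from h import *
im=capture("wrist");cv2.imwrite("pics/w5.png",im[:,:,::-1])
p,q=pose();s=sense();print(p,s["force"],s["wrist_torque"])
```

```text
[552.82229936  21.75883332  21.98608061] [-20.09852333   4.80579485  18.79071647] [ 0.6801387   3.0888019  -0.01229107]
```

View pics/w5.png

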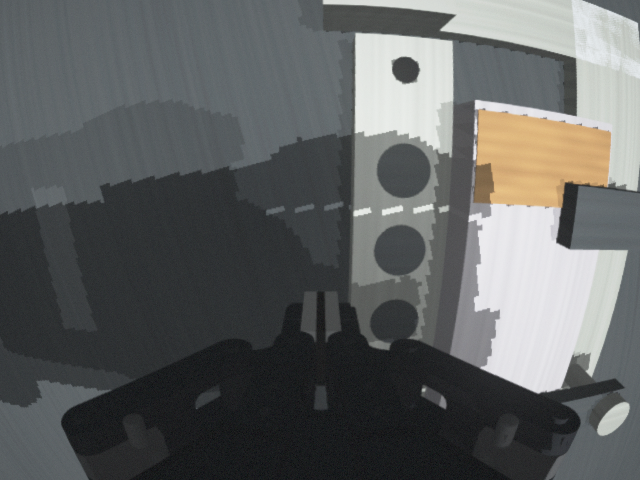

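Call:
step_arm:
  commands: "0 0 -1 0 0 0 0; 0 0 -1 0 0 0 0; 0 0 -1 -4 0 0 0; 0 -3 -0.5 -5 0 0 0; 0 -7 1 -5 0 0 0; 0 -11 2.6 -5 0 0 0; 0 -13.2 2.6 -5 0 0 0; 0 -13.2 2.6 -5 0 0 0; 0 -13.2 2.6 -3 0 0 0; 0 -13.2 2.6 0 0 0 0; 0 -13.2 2.6 0 0 0 0; 0 -13.2 2.6 0 0 0 0; 0 -13.2 2.6 0 0 0 0"

```text
time_s: 9.0
eef_pos: [549.9, -113.5, 22.3]
ee_rot: [0.0, 0.787, 0.617, 0.0]
force: [-0.9, -0.5, 0.1]
grip_width: -0.002
grip_force: 0.0
```

Call:
step_arm:
  commands: "0 0.3 0 0 0 0 0; 0 0.6 0 0 0 0 0; 0 0.8 0 0 0 0 0; 0 0.8 0 0 0 0 0"

```text
time_s: 9.33
eef_pos: [551.5, -105.3, 21.8]
ee_rot: [0.0, 0.787, 0.617, 0.0]
force: [0.7, 0.5, 0.6]
grip_width: -0.001
grip_force: 0.0
```

Call:
step_arm:
  commands: "0 0.2 0 0 0 0 0; 0 0.3 0 0 0 0 0; 0 0.3 0 0 0 0 0"

```text
time_s: 9.58
eef_pos: [552.0, -102.8, 21.4]
ee_rot: [0.0, 0.787, 0.617, 0.0]
force: [-0.3, 0.0, -0.3]
grip_width: 0.001
grip_force: 0.0
```

Call:
step_arm:
  commands: "0 0.2 0 0 0 0 0; 0 0.3 0 0 0 0 0; 0 0.3 0 0 0 0 0"

```text
time_s: 9.83
eef_pos: [552.7, -100.3, 21.3]
ee_rot: [0.0, 0.787, 0.617, -0.0]
force: [-1.6, -3.7, -0.4]
grip_width: -0.002
grip_force: 2.0
```

Call:
step_arm:
  commands: "0 0.2 0 0 0 0 0; 0 0.3 0 0 0 0 0; 0 0.3 0 0 0 0 0"

```text
time_s: 10.08
eef_pos: [553.5, -97.5, 21.4]
ee_rot: [0.0, 0.787, 0.617, -0.0]
force: [-2.2, -5.8, 0.6]
grip_width: -0.003
grip_force: 2.9
```

Call:
step_arm:
  commands: "0 0.1 0 0 0 0 0; 0 0.2 0 0 0 0 0; 0 0.2 0 0 0 0 0"

```text
time_s: 10.33
eef_pos: [553.5, -97.3, 21.4]
ee_rot: [0.001, 0.787, 0.617, -0.001]
force: [-6.4, -16.1, -0.1]
grip_width: 0.003
grip_force: 8.5
```

Call:
step_arm:
  commands: "0 -1 0 0 0 0 0; 0 -1 0 0 0 0 0; 0 -1 0 -3 0 0 0; 0 -1 -2 -5 0 0 0; 0 2 -4.3 -5 0 0 0; 0 6 -4.3 -5 0 0 0; 0 10 -4.3 -5 0 0 0; 0 11.8 -4.3 -5 0 0 0; 0 11.8 -4.3 -5 0 0 0; 0 11.8 -4.3 -2 0 0 0; 0 11.8 -4.3 0 0 0 0; 0 11.8 -4.3 0 0 0 0; 0 11.8 -3.8 0 0 0 0; 0 11.8 -3.3 0 0 0 0; 0 11.8 -3 0 0 0 0; 0 11.8 -3 0 0 0 0"

```text
time_s: 11.67
eef_pos: [553.2, 26.4, 22.3]
ee_rot: [-0.0, 0.787, 0.617, -0.0]
force: [-4.2, 0.6, 4.5]
grip_width: -0.004
grip_force: 2.9
```

Call:
step_arm:
  commands: "0 0 0.1 0 0 0 0; 0 0 0.2 0 0 0 0; 0 0 0.2 0 0 0 0"

```text
time_s: 11.92
eef_pos: [553.6, 26.3, 22.2]
ee_rot: [-0.002, 0.787, 0.617, -0.001]
force: [-11.9, 1.9, 9.2]
grip_width: -0.002
grip_force: 7.3
```

Call:
step_arm:
  commands: "0 0 -1 0 0 0 0; 0 0 -1.5 0 0 0 0; 0 0 -1.5 -3 0 0 0; 0 0 -1.5 -6 0 0 0; 0 -2 0 -9 0 0 0; 0 -4 3 -11 0 0 0; 0 -6 5 -12 0 0 0; 0 -6 5 -12 0 0 0; 0 -6 5 -12 0 0 0; 0 -6 5 -12 0 0 0"

```text
time_s: 12.75
eef_pos: [588.6, -43.7, 141.0]
ee_rot: [-0.0, 0.787, 0.617, -0.0]
force: [0.1, 0.2, 0.4]
grip_width: 0.001
grip_force: 0.0
```

Run:
```python
from h import *
im=capture("wrist");cv2.imwrite("pics/w6.png",im[:,:,::-1])
print(pose()[0],camera_model("wrist")["eye"])
```

```text
[588.51151622 -43.38843745 140.86438386] [604.88361562  23.30940376 266.1787196 ]
```

View pics/w6.png

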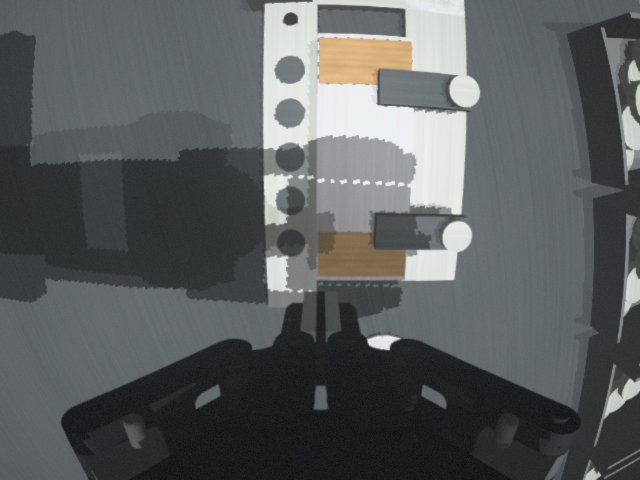

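The bar lies flush along the face from (317,35) to (317,278). The stop end is cut off at the top of the picture, so I'll move over it for a last look.

Call:
step_arm:
  commands: "0 4 0 0 0 0 0; 0 8 -1 0 0 0 0; 0 9 -1 0 0 0 0; 0 9 -1 0 0 0 0; 0 9 -1 0 0 0 0; 0 9 -1 0 0 0 0"

```text
time_s: 13.3
eef_pos: [600.6, 45.1, 141.1]
ee_rot: [-0.0, 0.787, 0.617, -0.0]
force: [-0.3, 0.5, -0.1]
grip_width: 0.0
grip_force: 0.0
```

Run:
```python
from h import *
im=capture("wrist")
a=im[:,:,::-1]
c=cv2.resize(a[40:280,220:420],None,fx=2.5,fy=2.5,interpolation=cv2.INTER_CUBIC)
cv2.imwrite("pics/w7.png",c)
im=capture("top")
for l in ["tape_roll","slug_a","disc","straightedge"]:
    for r in spot_point("top",l)[:2]: print(l,round(r["score"],2),r["xy"],at("top",r["xy"],0).round(0))
```

```text
slug_a 0.6 [256.9, 195.7] [693. 198.   0.]
slug_a 0.51 [247.3, 216.0] [641. 223.   0.]
disc 0.82 [399.7, 225.6] [ 611. -165.    0.]
disc 0.39 [242.2, 263.6] [520. 235.   0.]
straightedge 0.8 [327.8, 240.7] [575.  19.   0.]
```

View pics/w7.png

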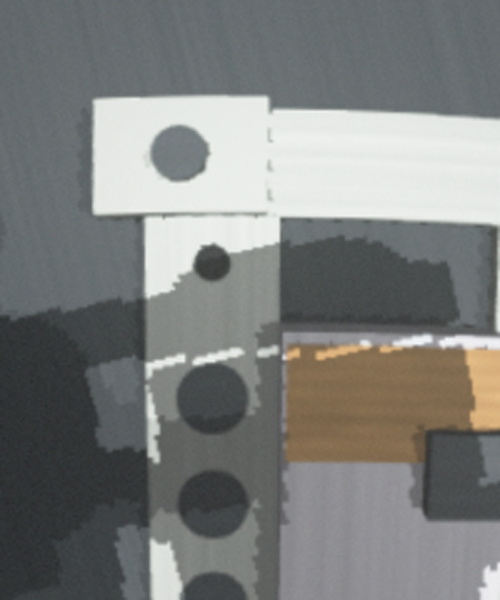

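The bar's end meets the stop along row 213 of the crop, and its side lies flush on the block at column 280. The bystanders are where they were, and the robot is clear.

```bash
python3 -c "
from rig import *
print(finish_job())"
```

```text
the job is handed in; nothing more can be done
None
```

The straightedge lies flat, flush along the block's bare face with its end against the stop, and the job is handed in; nothing else on the bench was touched, and the arm took about 13.5 s of the 48 s allowed.

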